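# Load washed bottle caps into the gated drying lane

### The arm

A 7-joint arm with a two-finger parallel gripper is mounted at the origin on a cart in front of the work surface, level with it; the furniture and walls round the work are solid. World frame = base frame: x ahead of the robot, y to its left, z up, the work surface at z = 0. Lengths are in m, angles in rad, forces in N, time in s.
With the tool pointing down it reaches from about 0.4 to 0.85 m from the base axis. Payload 10.4 kg.
Tool frame: the origin (TCP) lies between the finger pads; the fingertips stand 17 mm ahead of it and the grasp point (between the pads) lies 2 mm behind it; z points along the fingers, y is the direction in which the jaws open and shut (so a half turn about z gives the same grasp; the last joint's range is limited). The gripper opens to 85 mm and grips with 20 to 120 N. Pads are 22 mm wide; open, the fingers measure 114 mm over their backs; the gripper's body (76 mm by 85 mm) begins 54 mm behind the grasp point. The pads swing forward as they close: fully open they stand 13 mm farther back than shut.
Start: joints at [1.262, 0.332, -0.065, 1.46, 0.022, 1.35, -0.088], TCP at [0.176, -0.6, 0.248] pointing down, gripper open.
Joint ranges: [-2.6, 2.6], [-0.5, 2.12], [-1.47, 1.34], [0.16, 2.42], [-1.27, 4.41], [0.06, 2.06], [-2.6, 2.6]. Speed limits (rad/s): [2.22, 2.22, 2.79, 2.79, 3.14, 3.14, 3.14].

### API

Orientations are given as a unit quaternion [x, y, z, w].
In Python, from workcell import manip gives the robot as it stands.
- The arm moves only by the tool jog_arm, never from a script. Its argument "steps" is one flat list of numbers, 5 for each row, row after row: the finger opening in m, from 0 to 0.0854, then the shift along the tool's x, y, z in m, then the turn about the tool's z in rad. In form: [gripper, x, y, z, twist, gripper, x, y, z, twist, ...]. A call has exactly 10 rows; each row is the pose to reach, as a shift and turn from the pose commanded when the call began, along the tool's axes at that moment; what a row does not reach only later rows make up. A row lasts 1/10 s, in which the tool goes at most 50 mm and 8.59 degrees, less where a joint would pass 70% of its speed; a pose out of reach is approached as far as the arm can. A call with a gripper value outside its range is refused whole. The fingers move at their own pace and stop on an object; "grip_force" is the grip in N (left out, the last holds). Time passes only in rows, so rows that repeat a pose let the fingers close, or fill a call up. It gives the time, the measured TCP pose, the force and the opening at its end, in the units of the state.
- manip.get_obs(): the state, without advancing time (a new reading comes with each control period).
- manip.camera(name): name is "scene" or "side" or "wrist"; returns (picture, depth): 480x640x3 uint8, red, green, blue; 480x640 float32, m along the optical axis (not along the pixel's ray), 0 where there is no reading.
- manip.calibration(name): a dict with "mtx" (3x3 intrinsics, pixels), "k1" (the pictures are not rectified: a ray, as slopes to the right and down, at radius r is drawn at 1 + k1 r^2 times it, then the intrinsics apply), "world_to_cam" (4x4, takes a point from world to camera coordinates). Camera axes: x right, y down, z forward; pixel columns grow to the right and rows downward; lengths in m; the calibration is good to about 2 mm. A picture is of the moment at which its call begins: read the wrist's pose just before it. calibration takes no time and is no camera call; for the wrist camera it gives the pose at the moment of the call.
- manip.hand_in(): hands the job in, once; it reports no verdict.
The state is a dict: "clock": time; "joint_pos": joint angles; "joint_velocities": joint speeds; "tau": joint torques, N m; "position": TCP position; "ee_rot": TCP orientation; "ft_force": force on the tool from outside, world axes, zero at the start; "torque": the same for the moment, N m; "grip_width": opening from 0.0 (shut) to 1.0 (fully open).
Only numpy, scipy, OpenCV 4.12 (cv2) and the standard library are available. Lean on these libraries where they do the work, as an engineer would, in place of code of your own. Each camera call takes 0.05 s, during which the arm holds its last target.

### The job

The washed blue bottle caps lie open side down in the wide pen of the steel drying tray: push the three blue ones, one after another, through the gate into the narrow lane, so that they stand in single file there, then push the gate's black knob across to shut the gate fully behind them. Only push with the fingers: never lift or tip a cap, for the insides must stay clean. Leave the red cap in the pen and do not disturb the other things on the bench.

Things in the scene. Friction and masses are not known exactly. Their poses are not given: they have to be found in the camera images.
- cap_tray: steel cap drying tray with low dark walls, fixed, 244 mm (x) by 330 mm (y). Origin on the bench beneath it; z up, y runs from the pen through the gate into the lane. Numbers below are in this frame. Its flat floor is 8 mm above the bench; all its walls stand 8.5 mm above the floor, so fingertips 11 mm over the floor pass above them yet push the caps
- pen (a point): middle of the pen's floor, at x 0, y -100, z 8 mm of the tray. The pen spans x -115 to 115, y -165 to -35 mm; beyond that two funnel walls close in on the throat
- throat (a point): the narrowest place between the funnel walls, on the floor at x 0, y 17, z 8 mm of the tray: 35 mm wide. Just behind it the gate's blade, when shut, crosses at y 21 to 27 mm; its guide rails lie on the -x side of the lane at y 17 to 31 mm and rise to 10 mm above the floor
- lane_end (a point): foot of the lane's end wall, at x 0, y 128, z 8 mm of the tray. The lane runs from the gate (y 27) to here, 35 mm wide, centred on x 0: room for three caps touching in a row, and 11 mm to spare. A cap is clear of the gate when its centre is beyond y 43 mm; a cap pushed in pushes those ahead of it along
- gate (a joint): sliding gate, m: 0 = fully open (parked beside the lane), 0.048 = fully shut; grows as the knob is pushed along the tray's +x. At up to 0.012 the throat is wide enough for a cap. It stays where it is left; about 1.5 N moves it
- gate_knob (a point): centre of the gate's upright black knob, 12 mm thick (a rim of 14 mm at the top), top 24 mm above the tray floor; stands on the near (-x) side of the lane at y 24 mm, x from -83 (open) to -35 mm (shut) in the tray's frame. The point is 12 mm above the tray floor
- cap_blue_1_mid (a point): centre (half-way up) of a loose blue ribbed screw cap, 30 mm diameter, 20 mm high, about 15 g, standing open side down on the tray floor in the pen
- cap_blue_2_mid (a point): centre (half-way up) of a loose blue ribbed screw cap, 30 mm diameter, 20 mm high, about 15 g, standing open side down on the tray floor in the pen
- cap_blue_3_mid (a point): centre (half-way up) of a loose blue ribbed screw cap, 30 mm diameter, 20 mm high, about 15 g, standing open side down on the tray floor in the pen
- cap_red_mid (a point): centre (half-way up) of a loose red ribbed screw cap, 30 mm diameter, 20 mm high, about 15 g, standing open side down on the tray floor in the pen
- marker: blue and white marker pen, 130 mm long, lying on the bench right of the tray; loose, to be left alone (origin: centre of its underside)
- forceps: steel forceps, 126 mm long, lying on the bench right of the tray; loose, to be left alone (origin: centre of its underside)
- timer: small white bench timer behind the tray, 52 mm high; loose, to be left alone (origin: centre of its underside)
- beaker: small clear beaker, 45 mm wide, 52 mm high, behind the tray; loose, to be left alone (origin: centre of its underside)
Mind the look-alikes: they are no part of the job. Leave any green or purple look-alike of the part that bears cap_blue_2_mid alone.

How it is judged:
By the outcome, as a careful person would: the job done as asked, in the order asked, and still so for the second after the job is handed in, with the robot touching nothing.
It also fails if it takes over 64 s, if anything falls off the work surface, if the arm or the gripper's body presses on something with over 40 N, if the wrist force passes 120 N, or if a joint passes its speed limit or range.

## Working session

There is one attempt and no reset: what is moved stays moved. The work goes in short steps, Python scripts to look and compute and a tool call to move; the robot and the scene stay as the last step left them, time stands still between calls to the robot, and variables do not carry over. Pictures are saved under pics/ and viewed, and the job is handed in when it is done.

Besides the shell and the picture viewer there is one more tool, called after "Emit:" as name(argument=value, ...), one argument or row to a line, values as JSON. jog_arm: Moves the arm, as the interface text tells. Its arguments: {"type":"object","properties":{"steps":{"type":"array"},"grip_force":{"type":"number"}},"required":["steps"]}

```bash
mkdir -p pics; ls
python3 - <<'E'
from workcell import manip
import cv2
o=manip.get_obs()
for k in o: print(k,o[k])
for n in ("scene","side","wrist"):
    c=manip.calibration(n); print(n,c)
    p,d=manip.camera(n)
    cv2.imwrite(f"pics/{n}0.png",p[:,:,::-1])
    import numpy as np
    np.save(f"pics/{n}0.npy",d)
E
```

```text
pics
clock 0.0
joint_pos [ 1.26240816  0.33289098 -0.06472684  1.46093318  0.02159972  1.34990229
 -0.08847475]
joint_velocities [ 5.58854922e-04  2.39646648e-04  9.18541149e-05 -8.17514011e-04
  2.17705953e-04 -1.80793389e-04 -1.43882550e-04]
tau [ 7.94863190e-04 -6.25454950e+01  4.95339639e-02 -3.91598189e+01
  1.62830902e-02  1.00338523e-02  1.56036975e-05]
position [ 0.17610879 -0.59931094  0.24750794]
ee_rot [ 9.89802661e-01  1.42443585e-01 -1.30633241e-04 -7.07094214e-04]
ft_force [0.29186197 0.1352833  0.78020913]
torque [-0.00218048 -0.04273638 -0.02311915]
grip_width 1.0039198543880954
scene {'mtx': array([[456.38154517,   0.        , 319.07992477],
       [  0.        , 456.38154517, 234.43099292],
       [  0.        ,   0.        ,   1.        ]]), 'k1': -0.01354334521419836, 'world_to_cam': array([[ 0.5741217 , -0.81864385,  0.01437124, -0.4147583 ],
       [-0.41323317, -0.30486731, -0.85807592,  0.25553662],
       [ 0.70683989,  0.48670132, -0.51332172,  0.57238035],
       [ 0.        ,  0.        ,  0.        ,  1.        ]])}
side {'mtx': array([[445.8803668 ,   0.
[... 177 characters left out ...]
y([[ 0.78401513, -0.62065638,  0.01029232, -0.52404432],
       [-0.51655656, -0.66153109, -0.54364137,  0.27911954],
       [ 0.34422318,  0.42090649, -0.83925451,  0.98578286],
       [ 0.        ,  0.        ,  0.        ,  1.        ]])}
wrist {'mtx': array([[364.83549896,   0.        , 324.775173  ],
       [  0.        , 364.83549896, 241.41923978],
       [  0.        ,   0.        ,   1.        ]]), 'k1': -0.07595111869179866, 'world_to_cam': array([[ 0.28077973, -0.95977114, -0.00144717, -0.62566372],
       [-0.92220313, -0.27020639,  0.27664037, -0.034937  ],
       [-0.26590248, -0.07634042, -0.96097243,  0.37790928],
       [ 0.        ,  0.        ,  0.        ,  1.        ]])}
```

View pics/scene0.png

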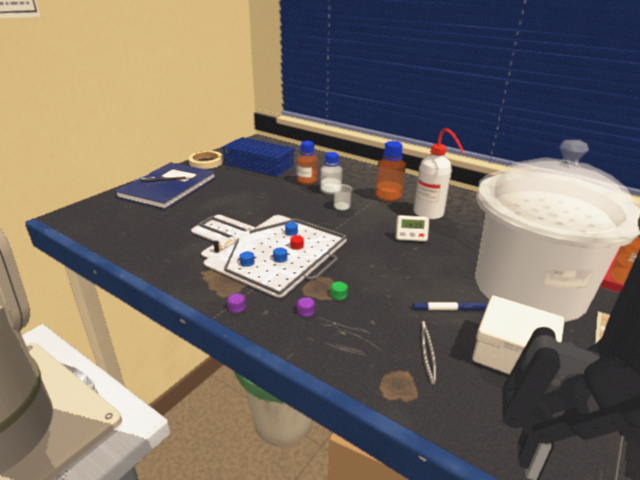

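View pics/side0.png

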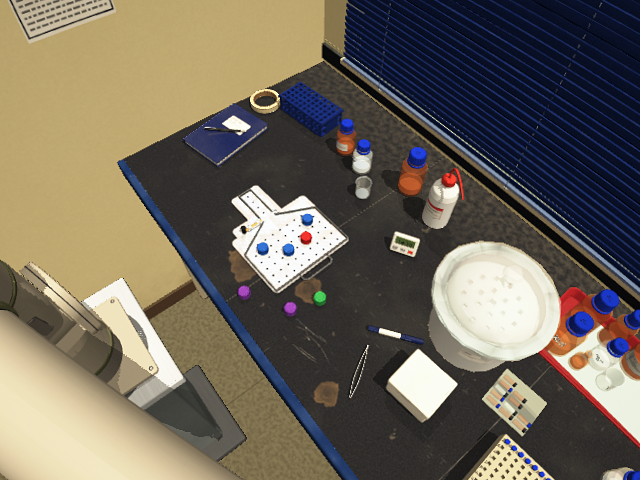

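View pics/wrist0.png

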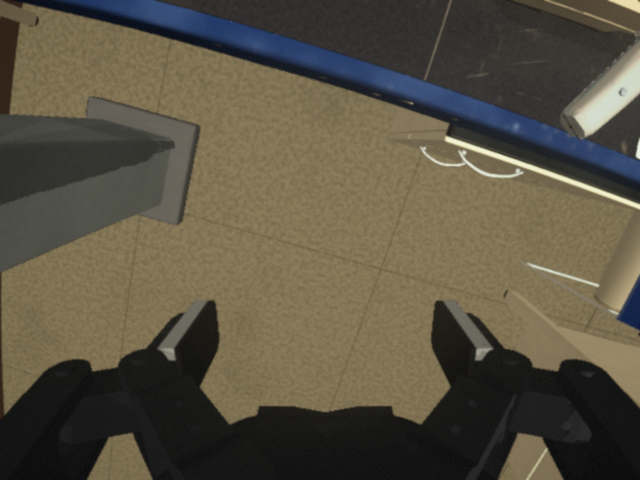

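```bash
cat > h.py <<'E'
import numpy as np,cv2
from workcell import manip
def ray(c,u,v):
    m=c["mtx"]; x0=(u-m[0,2])/m[0,0]; y0=(v-m[1,2])/m[1,1]; x,y=x0,y0
    for _ in range(8):
        s=1+c["k1"]*(x*x+y*y); x,y=x0/s,y0/s
    W=c["world_to_cam"]; R=W[:3,:3]; t=W[:3,3]
    return -R.T@t, R.T@np.array([x,y,1.])
def onz(c,u,v,z):
    o,d=ray(c,u,v); return o+d*(z-o[2])/d[2]
def proj(c,P):
    q=c["world_to_cam"]@np.append(P,1); x,y=q[0]/q[2],q[1]/q[2]; s=1+c["k1"]*(x*x+y*y)
    m=c["mtx"]; return m[0,0]*x*s+m[0,2],m[1,1]*y*s+m[1,2]
def blobs(img,mask,amin=20):
    n,l,s,ce=cv2.connectedComponentsWithStats(mask.astype(np.uint8))
    return [(ce[i],s[i]) for i in range(1,n) if s[i,4]>=amin]
E
python3 - <<'E'
from h import *
for n,box in (("scene",(180,190,370,310)),("side",(220,170,360,310))):
    c=manip.calibration(n); p=cv2.imread(f"pics/{n}0.png"); h=cv2.cvtColor(p,cv2.COLOR_BGR2HSV)
    x0,y0,x1,y1=box
    roi=np.zeros(p.shape[:2],bool); roi[y0:y1,x0:x1]=1
    H,S,V=[h[:,:,i] for i in range(3)]
    for nm,m in (("blue",(H>100)&(H<125)&(S>150)&(V>70)),("red",((H<8)|(H>172))&(S>150)&(V>70)),("white",(S<60)&(V>140))):
        for ce,s in blobs(p,m&roi): print(n,nm,ce.round(1),s,onz(c,*ce,0.019).round(4))
    cv2.imwrite(f"pics/{n}z.png",cv2.resize(p[y0:y1,x0:x1],None,fx=4,fy=4,interpolation=cv2.INTER_CUBIC))
E
```

```text
scene blue [290.9 228.2] [286 222  11  13 123] [ 0.613  -0.0013  0.019 ]
scene blue [279.7 254.5] [274 248  13  14 146] [ 0.5178 -0.0476  0.019 ]
scene blue [246.5 258.5] [240 252  14  14 151] [ 0.4685 -0.0045  0.019 ]
scene red [296.4 241.9] [291 235  12  14 148] [ 0.5751 -0.0456  0.019 ]
scene white [185.  192.7] [180 190  13   8  41] [0.5949 0.3202 0.019 ]
scene white [340.6 198.5] [323 190  27  20 312] [ 0.8003 -0.0098  0.019 ]
scene white [265.7 251. ] [ 191  214  156   83 6126] [ 0.5109 -0.0171  0.019 ]
side blue [307.  219.1] [302 214  11  11 100] [ 6.141e-01 -5.000e-04  1.900e-02]
side blue [262.3 248.3] [257 243  11  12 109] [ 0.4694 -0.0029  0.019 ]
side blue [288.2 249.4] [283 244  11  12 108] [ 0.5195 -0.0459  0.019 ]
side blue [223.5 304.1] [220 295  11  15  92] [ 0.3102 -0.0742  0.019 ]
side red [305.6 237.5] [301 231  11  13 109] [ 0.5758 -0.0444  0.019 ]
side white [282.3 236.8] [ 232  185  117  108 6109] [ 0.5299 -0.0059  0.019 ]
side white [357.8 191.4] [356 185   4  13  38] [ 0.7817 -0.012   0.019 ]
```

View pics/sidez.png

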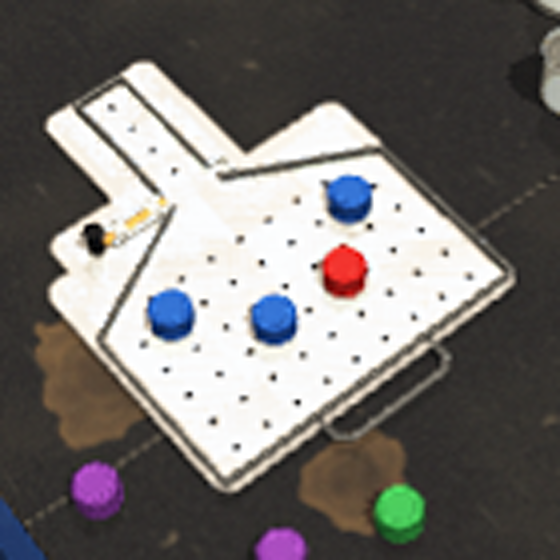

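View pics/scenez.png

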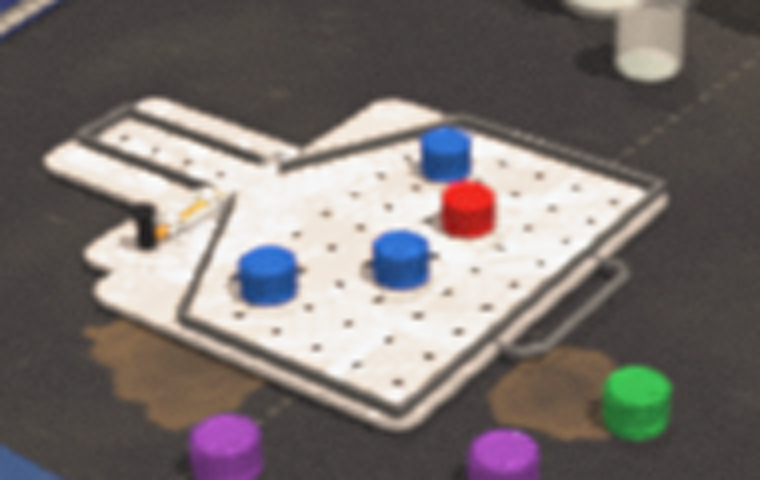

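```bash
cat >> h.py <<'E'
def rigid(T,Wp):
    T=np.asarray(T,float);Wp=np.asarray(Wp,float); a=T.mean(0);b=Wp.mean(0)
    U,S,Vt=np.linalg.svd((T-a).T@(Wp-b)); R=Vt.T@np.diag([1,np.sign(np.linalg.det(Vt.T@U.T))])@U.T
    return R,b-R@a,(T@R.T+(b-R@a)-Wp)
E
python3 - <<'E'
from h import *
T=[(-117,-167),(117,-167),(117,-35),(-117,-35),(-19,130),(19,130),(-19,17),(19,17)]
Z={"side":([(225,480),(508,277),(380,150),(102,338),(80,105),(124,80),(172,208),(220,175)],(220,170)),
"scene":([(400,410),(660,183),(458,120),(183,315),(82,132),(130,108),(232,195),(281,168)],(180,190))}
for n,(px,o) in Z.items():
    c=manip.calibration(n)
    W=[onz(c,x/4+o[0],y/4+o[1],0.0165)[:2] for x,y in px]
    R,t,e=rigid(np.array(T)/1000,W)
    print(n,np.arctan2(R[1,0],R[0,0]),t,(e*1000).round(1).tolist())
    # knob
    for P in [(.613,-.001),(.5187,-.0467),(.469,-.0037),(.5755,-.045)]: print((R.T@(np.array(P)-t)*1000).round(1))
E
```

```text
side 0.034015003318053516 [0.53871407 0.04865704] [[-2.9, -2.7], [3.5, -1.1], [1.6, -0.6], [-3.4, 0.2], [-0.8, 2.0], [1.2, 3.6], [1.6, -0.1], [-0.9, -1.3]]
[ 72.6 -52.2]
[-23.2 -94.6]
[-71.5 -50. ]
[ 33.6 -94.9]
scene 0.04075143102127255 [0.53576778 0.04713297] [[-0.9, -1.6], [-0.1, -3.5], [3.9, -0.6], [-1.9, 1.4], [-3.6, -0.8], [-0.8, 1.7], [0.7, 0.0], [2.7, 3.3]]
[ 75.2 -51.2]
[-20.9 -93.1]
[-68.8 -48.1]
[ 35.9 -93.7]
```

```bash
cat >> h.py <<'E'
from scipy.spatial.transform import Rotation as Ro
TO=np.array([0.537,0.048]); TY=0.037
def t2w(p): c,s=np.cos(TY),np.sin(TY); return TO+np.array([[c,-s],[s,c]])@np.asarray(p,float)/1000
def w2t(p): c,s=np.cos(TY),np.sin(TY); return np.array([[c,s],[-s,c]])@(np.asarray(p,float)-TO)*1000
def pose():
    o=manip.get_obs(); R=Ro.from_quat(o["ee_rot"]).as_matrix()
    return np.array(o["position"]),R,np.arctan2(R[1,0],R[0,0]),o
def plan(wps):
    """wps: list of (tray x mm, tray y mm, tcp z world mm, yaw in tray deg)"""
    p,R,y,o=pose(); print("now t",o["clock"],w2t(p[:2]).round(1),"z",round(p[2]*1e3,1),"yaw",round(np.degrees(y-TY),1),"tilt z",R[:,2].round(4),"j7",o["joint_pos"][6].round(2),"F",o["ft_force"].round(1),"grip",round(o["grip_width"],3))
    for w in wps:
        d=R.T@(np.append(t2w(w[:2]),w[2]/1e3)-p); dy=(np.radians(w[3])+TY-y); dy=(dy+np.pi)%(2*np.pi)-np.pi
        print(w,"->",d.round(4).tolist(),round(-dy,3))
E
python3 - <<'E'
from h import *
p,R,y,o=pose(); c=manip.calibration("wrist"); W=c["world_to_cam"]
C=-W[:3,:3].T@W[:3,3]; print("cam in tool",R.T@(C-p),"cam axes in tool\n",(W[:3,:3]@R))
plan([(0,-110,350,90)])
E
```

```text
cam in tool [ 0.07020312  0.00144118 -0.12430452] cam axes in tool
 [[-1.20836891e-03  9.99999252e-01  1.90863968e-04]
 [-9.60979304e-01 -1.10842192e-03 -2.76618055e-01]
 [-2.76617637e-01 -5.17672982e-04  9.60979924e-01]]
now t 0.15 [-384.5 -633.6] z 247.7 yaw 14.3 tilt z [-3.e-04  1.e-03 -1.e+00] j7 -0.09 F [-0.5 -0.9 -0.6] grip 0.995
(0, -110, 350, 90) -> [0.5016, -0.4129, -0.1018] -1.322
```

Run:
```python
from h import *
plan([(0,-67,300,90)])
```

```text
now t 0.15 [-384.5 -633.6] z 247.7 yaw 14.3 tilt z [-3.e-04  1.e-03 -1.e+00] j7 -0.09 F [-0.5 -0.9 -0.6] grip 0.995
(0, -67, 300, 90) -> [0.5122, -0.4545, -0.0518] -1.322
```

Emit:
jog_arm(
  steps=[0.02,0.03,-0.025,-0.05,-0.1,0.02,0.07,-0.06,-0.052,-0.24,0.02,0.105,-0.093,-0.052,-0.37,0.02,0.14,-0.125,-0.052,-0.5,0.02,0.175,-0.156,-0.052,-0.62,0.02,0.21,-0.187,-0.052,-0.74,0.02,0.245,-0.218,-0.052,-0.86,0.02,0.28,-0.249,-0.052,-0.98,0.02,0.315,-0.28,-0.052,-1.1,0.02,0.35,-0.311,-0.052,-1.2],
)

```text
clock: 1.15
position: [0.4249, -0.2008, 0.3003]
ee_rot: [0.735, 0.678, -0.0, 0.0]
ft_force: [1.6, -0.2, 0.1]
grip_width: 0.234
```

Run:
```python
from h import *
plan([(0,-67,300,90)])
```

```text
now t 1.15 [-121.3 -244.5] z 300.3 yaw 83.3 tilt z [ 0.e+00 -5.e-04 -1.e+00] j7 0.28 F [ 1.6 -0.2  0.1] grip 0.234
(0, -67, 300, 90) -> [0.1905, 0.0997, 0.0003] -0.117
```

Emit:
jog_arm(
  steps=[0.02,0.035,0.018,0,-0.05,0.02,0.075,0.038,0,-0.117,0.02,0.115,0.06,0,-0.117,0.02,0.15,0.08,0,-0.117,0.02,0.18,0.093,0,-0.117,0.02,0.19,0.1,0,-0.117,0.02,0.19,0.1,0,-0.117,0.02,0.19,0.1,0,-0.117,0.02,0.19,0.1,0,-0.117,0.02,0.19,0.1,0,-0.117],
)

```text
clock: 2.15
position: [0.5398, -0.0232, 0.3004]
ee_rot: [0.696, 0.718, -0.0, 0.0]
ft_force: [0.6, 0.5, 0.0]
grip_width: 0.236
```

Run:
```python
from h import *
plan([(0,-67,300,90)])
c=manip.calibration("wrist"); p,d=manip.camera("wrist")
cv2.imwrite("pics/w1.png",p[:,:,::-1]); np.save("pics/w1.npy",d)
import pickle; pickle.dump(c,open("pics/w1.pkl","wb"))
```

```text
now t 2.15 [  0.1 -71.3] z 300.4 yaw 89.6 tilt z [ 1.e-04 -8.e-04 -1.e+00] j7 -0.1 F [0.6 0.5 0. ] grip 0.236
(0, -67, 300, 90) -> [0.0043, -0.0002, 0.0004] -0.007
```

View pics/w1.png

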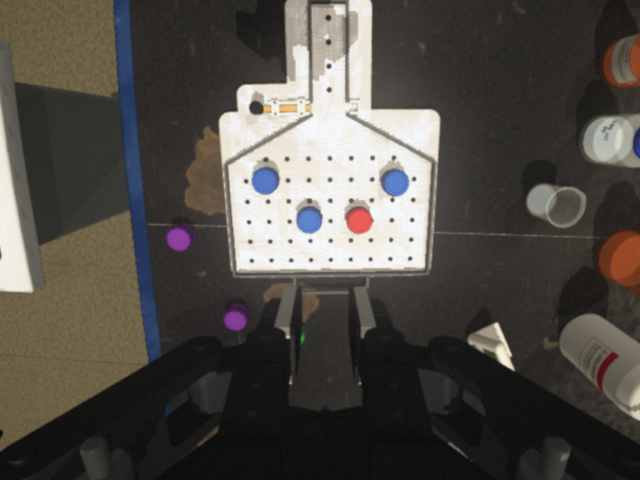

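Run:
```python
import cv2
p=cv2.imread("pics/w1.png"); cv2.imwrite("pics/w1a.png",cv2.resize(p[0:150,210:450],None,fx=3.3,fy=3.3,interpolation=cv2.INTER_CUBIC))
cv2.imwrite("pics/w1b.png",cv2.resize(p[130:290,210:450],None,fx=3.3,fy=3.3,interpolation=cv2.INTER_CUBIC))
```

```text
(no output)
```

View pics/w1a.png

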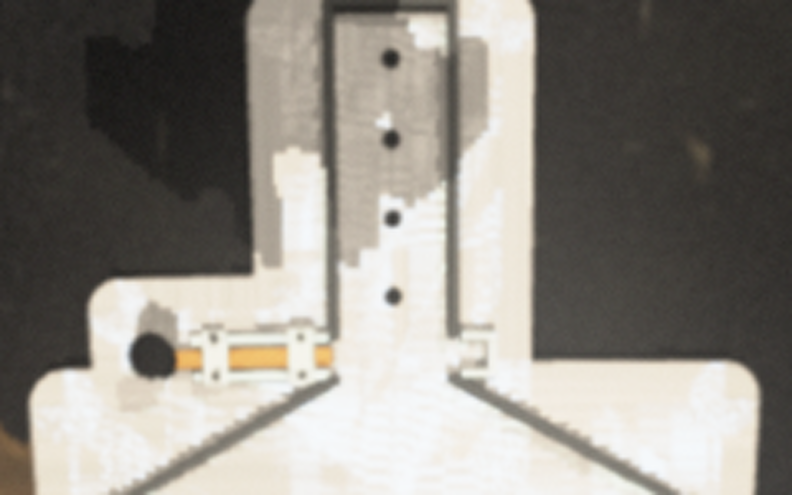

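View pics/w1b.png

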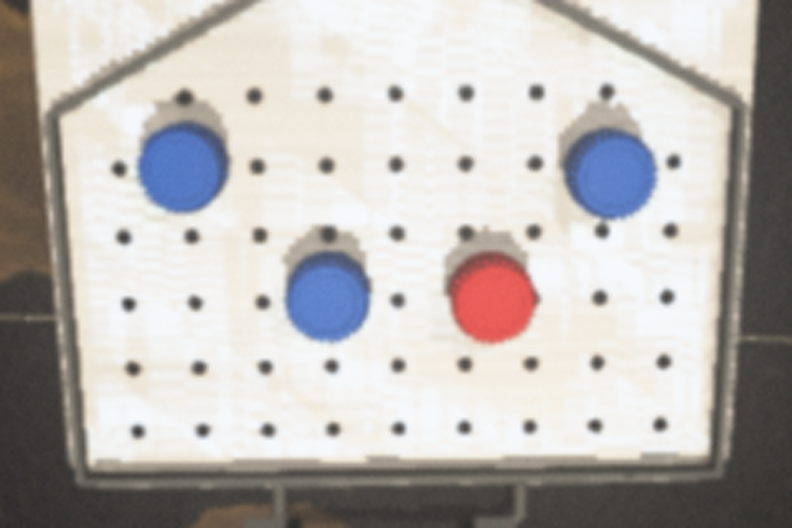

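Run:
```python
from h import *
import pickle
c=pickle.load(open("pics/w1.pkl","rb")); p=cv2.imread("pics/w1.png"); h=cv2.cvtColor(p,cv2.COLOR_BGR2HSV)
H,S,V=[h[:,:,i] for i in range(3)]
def Q(l,o): return [np.array((x/3.3+210-.35,y/3.3+o-.35)) for x,y in l]
T=[(-17.5,128),(17.5,128),(-17.5,17),(17.5,17),(-117,-35),(117,-35),(-117,-167),(117,-167)]
px=Q([(333,13),(447,13),(338,378),(450,378)],0)+Q([(57,110),(738,107),(82,475),(722,470)],130)
W=[onz(c,*q,.0165)[:2] for q in px]
R,t,e=rigid(np.array(T)/1000,W); print("fit",np.arctan2(R[1,0],R[0,0]),t); print((e*1000).round(1).tolist())
# holes
roi=np.zeros(V.shape,bool); roi[150:268,232:430]=1
hs=[ce for ce,s in blobs(p,(V<140)&(S<90)&roi,3) if s[4]<25]
hw=np.array([onz(c,*q,.008)[:2] for q in hs]); ht=(hw-t)@R*1000
print(ht[np.lexsort((ht[:,0],ht[:,1].round(-1)))].round(1).tolist())
roi[:]=0; roi[150:268,222:440]=1
for nm,m in (("blue",(H>100)&(H<125)&(S>100)&(V>70)),("red",((H<8)|(H>172))&(S>100)&(V>70))):
    for ce,s in blobs(p,m&roi): w=onz(c,*ce,.019)[:2]; print(nm,ce.round(1),s,w.round(4),(R.T@(w-t)*1000).round(1))
ce=Q([(153,355)],0)[0]; w=onz(c,*ce,.030)[:2]; print("knob",w,(R.T@(w-t)*1000).round(1))
```

```text
fit 0.041864326663380295 [0.54288081 0.05321405]
[[0.3, 2.8], [0.4, 3.2], [1.0, 0.5], [-0.2, 0.9], [-3.0, -1.9], [2.6, 0.2], [-1.0, -3.4], [-0.0, -2.3]]
[[-96.3, -149.7], [-72.2, -149.8], [-48.0, -150.1], [-24.2, -150.3], [-0.9, -149.8], [23.4, -149.9], [47.4, -150.1], [71.6, -149.8], [95.5, -149.6], [-96.4, -126.0], [-72.1, -126.0], [-48.2, -126.3], [-24.4, -125.9], [-0.5, -125.8], [23.7, -125.9], [47.5, -126.0], [71.6, -125.9], [95.4, -125.8], [-96.2, -102.2], [-72.1, -102.0], [-48.4, -101.9], [-0.3, -102.1], [71.4, -102.1], [95.3, -101.9], [21.0, -92.1], [-96.1, -77.9], [-72.2, -78.0], [-48.4, -78.3], [-24.5, -78.4], [-0.2, -78.0], [24.0, -78.5], [47.4, -78.2], [71.4, -77.8], [95.2, -78.2], [-96.2, -54.0], [-48.1, -54.0], [-24.4, -53.9], [-0.4, -54.2], [23.6, -54.0], [47.5, -54.2], [95.4, -54.3], [-72.5, -30.8], [-48.5, -30.1], [-24.4, -30.1], [-0.5, -30.1], [23.7, -30.3], [47.3, -30.2], [71.5, -30.4]]
blue [264.6 180.7] [252 168  26  26 494] [ 0.4726 -0.003 ] [-72.6 -53.3]
blue [395.6 182.7] [383 171  25  25 474] [ 0.6179 -0.0011] [ 72.7 -57.4]
blue [308.8 220.6] [297 209  24  24 443] [ 0.5223 -0.047 ] [-24.7 -99.2]
red [358.9 220.2] [347 207  26  27 524] [ 0.5794 -0.0448] [ 32.3 -99.4]
knob [0.46621223 0.07383484] [-75.7  23.8]
```

Run:
```python
from h import *
import pickle
c=pickle.load(open("pics/w1.pkl","rb")); p=cv2.imread("pics/w1.png")
P,R,y,o=pose()
for q in [(11,-10,17),(11,10,17),(-11,-10,17),(-11,10,17),(11,-24.5,17),(11,24.5,17),(0,0,17)]:
    print(q,np.round(proj(c,P+R@(np.array(q)/1000)),1))
cv2.imwrite("pics/w1c.png",cv2.resize(p[265:415,225:425],None,fx=4,fy=4,interpolation=cv2.INTER_CUBIC))
```

```text
(11, -10, 17) [299.8 280.2]
(11, 10, 17) [347.8 280.2]
(-11, -10, 17) [300.9 327.3]
(-11, 10, 17) [346.9 327.3]
(11, -24.5, 17) [265.  280.2]
(11, 24.5, 17) [382.6 280.1]
(0, 0, 17) [323.8 304.3]
```

View pics/w1c.png

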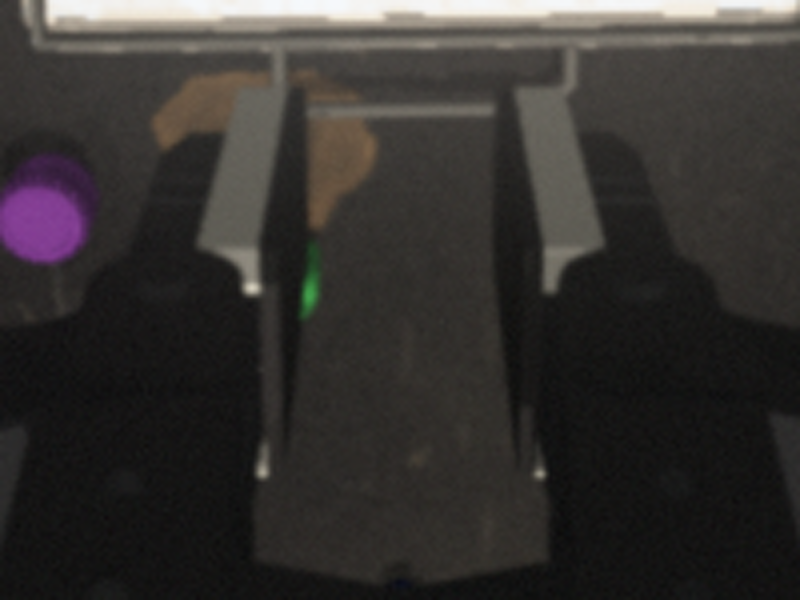

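```bash
sed -i 's/^TO=.*/TO=np.array([0.5406,0.0525]); TY=0.0419/' h.py
python3 - <<'E'
from h import *
plan([(104,-77,150,147),(104,-77,37,147)])
E
```

```text
now t 2.2 [ -3.9 -75.3] z 300.4 yaw 89.3 tilt z [ 2.e-04 -7.e-04 -1.e+00] j7 -0.1 F [0.5 0.2 0.5] grip 0.232
(104, -77, 150, 147) -> [-0.0003, 0.1079, 0.1505] -1.007
(104, -77, 37, 147) -> [-0.0002, 0.1079, 0.2635] -1.007
```

Emit:
jog_arm(
  steps=[0.02,0,0.02,0.02,-0.1,0.02,0,0.045,0.05,-0.24,0.02,0,0.075,0.085,-0.38,0.02,0,0.1,0.12,-0.52,0.02,0,0.108,0.155,-0.66,0.02,0,0.108,0.185,-0.8,0.02,0,0.108,0.215,-0.93,0.02,0,0.108,0.24,-1.007,0.02,0,0.108,0.257,-1.007,0.02,0,0.108,0.2635,-1.007],
)

```text
clock: 3.2
position: [0.6472, -0.019, 0.0352]
ee_rot: [0.264, 0.964, -0.0, -0.001]
ft_force: [0.5, -0.2, 1.1]
grip_width: 0.234
```

Run:
```python
from h import *
plan([(104,-77,37,147),(95.5,-71.5,37,147)])
c=manip.calibration("wrist"); p,d=manip.camera("wrist")
cv2.imwrite("pics/w2.png",p[:,:,::-1]); np.save("pics/w2.npy",d)
import pickle; pickle.dump(c,open("pics/w2.pkl","wb"))
p,d=manip.camera("side"); cv2.imwrite("pics/s2.png",cv2.resize(p[150:320,210:370,::-1],None,fx=3.5,fy=3.5,interpolation=cv2.INTER_CUBIC))
```

```text
now t 3.2 [103.5 -75.9] z 35.2 yaw 146.9 tilt z [-2.1e-03 -1.0e-04 -1.0e+00] j7 0.66 F [ 0.5 -0.2  1.1] grip 0.234
(104, -77, 37, 147) -> [-0.001, -0.0006, -0.0018] -0.001
(95.5, -71.5, 37, 147) -> [0.0092, -0.0007, -0.0018] -0.001
```

View pics/w2.png

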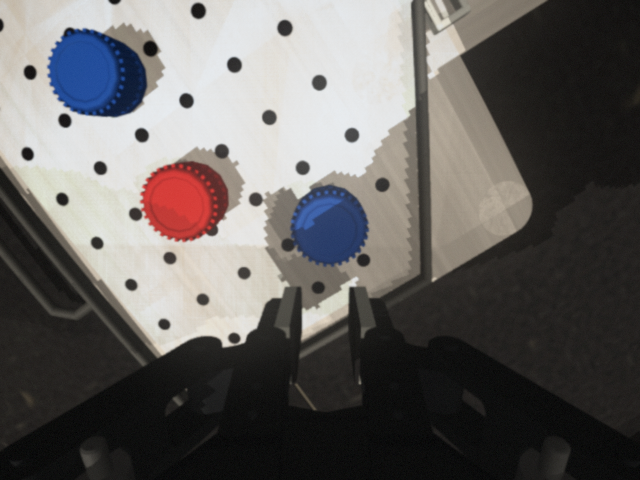

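View pics/s2.png

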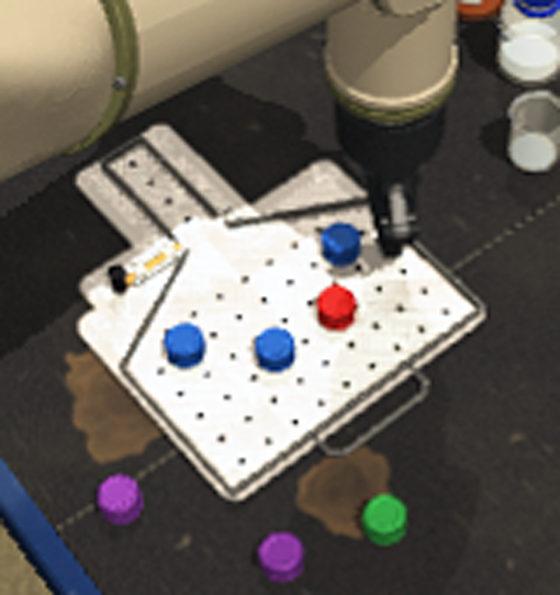

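Run:
```python
from h import *
import pickle
c=pickle.load(open("pics/w2.pkl","rb")); p=cv2.imread("pics/w2.png"); h=cv2.cvtColor(p,cv2.COLOR_BGR2HSV)
H,S,V=[h[:,:,i] for i in range(3)]
for nm,m in (("blue",(H>100)&(H<125)&(S>100)&(V>50)),("red",((H<8)|(H>172))&(S>100)&(V>50))):
    for ce,s in blobs(p,m,300): w=onz(c,*ce,.019)[:2]; print(nm,ce.round(1),s,w.round(4),w2t(w).round(1), w2t(onz(c,ce[0]-1.2,ce[1],.019)[:2]).round(1))
roi=(V<110)&(S<110); roi[260:]=0; roi[:,410:]=0
ht=np.array([w2t(onz(c,*ce,.008)[:2]) for ce,s in blobs(p,roi,30) if s[4]<220]); print(ht.round(1).tolist())
P,R,y,o=pose()
for q in [(11,-10,17),(11,10,17),(0,0,17)]: print(np.round(proj(c,P+R@(np.array(q)/1000)),1))
```

```text
blue [95.9 74.1] [  48   29   98   87 6515] [ 0.5233 -0.0454] [-21.4 -97.1] [-21.7 -97.5]
blue [329.1 226.9] [ 291  189   77   77 4285] [ 0.618  -0.0008] [ 75.1 -56.5] [ 74.8 -56.9]
red [184.2 200. ] [ 140  162   88   80 5258] [ 0.5795 -0.0442] [ 34.9 -98.2] [ 34.6 -98.6]
[[-43.4, -78.4], [-21.1, -53.4], [-67.5, -123.5], [2.7, -29.6], [-46.7, -100.6], [-19.1, -87.4], [-21.1, -77.3], [2.8, -53.4], [-44.9, -124.9], [26.6, -29.6], [2.8, -77.2], [26.6, -53.4], [-21.1, -124.8], [2.8, -101.1], [50.4, -29.6], [26.7, -77.4], [-21.1, -148.7], [50.3, -53.4], [2.8, -124.8], [74.1, -29.6], [2.7, -148.6], [50.4, -77.2], [26.6, -124.7], [51.3, -100.9], [26.6, -148.6], [82.1, -73.7], [49.8, -124.4], [96.8, -52.7]]
[304.4 283.5]
[352.8 283.5]
[328.6 307.7]
```

```bash
sed -i 's/^TO=.*/TO=np.array([0.543,0.0525]); TY=0.0419/' h.py
cat >> h.py <<'E'
def caps(wps,z,L=22):
    plan([(x-L*np.cos(np.radians(h)),y-L*np.sin(np.radians(h)),z,h) for x,y,h in wps])
E
python3 - <<'E'
from h import *
caps([(82,-62,148),(73,-56.5,148),(66,-52.5,148),(59,-48,148),(52,-43.7,148),(45,-39.5,148),(38,-35,148),(31,-31,148),(24,-26.5,148),(24,-26.5,148)],38.5)
E
```

```text
now t 3.3 [101.9 -75.5] z 36.6 yaw 147.0 tilt z [-5.e-04 -2.e-04 -1.e+00] j7 0.66 F [-0.1 -1.   0.3] grip 0.234
(np.float64(100.65705811544137), np.float64(-73.6582238131305), 38.5, 148) -> [0.002, 0.0009, -0.0019] -0.017
(np.float64(91.65705811544137), np.float64(-68.1582238131305), 38.5, 148) -> [0.0126, 0.0006, -0.0019] -0.017
(np.float64(84.65705811544137), np.float64(-64.1582238131305), 38.5, 148) -> [0.0206, 0.0001, -0.0019] -0.017
(np.float64(77.65705811544137), np.float64(-59.658223813130505), 38.5, 148) -> [0.0289, 0.0001, -0.0019] -0.017
(np.float64(70.65705811544137), np.float64(-55.35822381313051), 38.5, 148) -> [0.0371, -0.0001, -0.0019] -0.017
(np.float64(63.65705811544137), np.float64(-51.158223813130505), 38.5, 148) -> [0.0453, -0.0004, -0.0019] -0.017
(np.float64(56.65705811544137), np.float64(-46.658223813130505), 38.5, 148) -> [0.0536, -0.0004, -0.0019] -0.017
(np.float64(49.65705811544137), np.float64(-42.658223813130505), 38.5, 148) -> [0.0617, -0.0009, -0.0019] -0.017
(np.float64(42.65705811544137), np.float64(-38.158223813130505), 38.5, 148) -> [0.07, -0.0009, -0.0019] -0.017
(np.float64(42.65705811544137), np.float64(-38.158223813130505), 38.5, 148) -> [0.07, -0.0009, -0.0019] -0.017
```

Emit:
jog_arm(
  steps=[0.02,0.003,0.001,-0.0015,-0.017,0.02,0.011,0.001,-0.0015,-0.017,0.02,0.019,0.001,-0.0015,-0.017,0.02,0.027,0.001,-0.0015,-0.017,0.02,0.036,0.0,-0.0015,-0.017,0.02,0.045,0.0,-0.0015,-0.017,0.02,0.053,0.0,-0.0015,-0.017,0.02,0.061,-0.0005,-0.0015,-0.017,0.02,0.067,-0.0005,-0.0015,-0.017,0.02,0.07,-0.0005,-0.0015,-0.017],
)

```text
clock: 4.3
position: [0.587, 0.0171, 0.0383]
ee_rot: [0.254, 0.967, -0.0, -0.0]
ft_force: [-0.5, -0.1, 0.5]
grip_width: 0.238
```

```bash
cat >> h.py <<'E'
def snap(tag):
    import pickle
    c=manip.calibration("wrist"); p,d=manip.camera("wrist"); p=p[:,:,::-1].copy()
    cv2.imwrite(f"pics/{tag}.png",p); pickle.dump(c,open(f"pics/{tag}.pkl","wb"))
    h=cv2.cvtColor(p,cv2.COLOR_BGR2HSV); H,S,V=[h[:,:,i] for i in range(3)]
    for nm,m in (("blue",(H>100)&(H<125)&(S>100)&(V>50)),("red",((H<8)|(H>172))&(S>100)&(V>50))):
        for ce,s in blobs(p,m,300): print(nm,ce.round(0),s[:4],s[4],w2t(onz(c,*ce,.019)[:2]).round(1))
E
python3 - <<'E'
from h import *
snap("w3")
caps([(20,-24,146),(16,-21,140),(11.5,-16.5,132),(7.5,-11,122),(4,-5,112),(1.5,2,102),(0.3,10,95),(0,19,90),(0,27,90),(0,32,90)],38)
E
```

```text
blue [132.  84.] [87 39 95 86] 5786 [-72.4 -52.6]
blue [119. 247.] [ 81 210  82  76] 4250 [-25.1 -98.4]
blue [325. 259.] [289 225  72  70] 3744 [ 25.2 -27.4]
red [204. 330.] [165 310  74  45] 1692 [ 24.7 -90.9]
now t 4.35 [ 42.3 -37.1] z 38.3 yaw 148.1 tilt z [-2.e-04 -1.e-04 -1.e+00] j7 0.6 F [0.4 0.4 0.4] grip 0.236
(np.float64(38.23882659621091), np.float64(-36.30224387635643), 38, 146) -> [0.0039, -0.0015, 0.0003] 0.037
(np.float64(32.85297774861751), np.float64(-35.141327413103866), 38, 140) -> [0.0091, -0.0033, 0.0003] 0.142
(np.float64(26.22087333989488), np.float64(-32.84918616050267), 38, 132) -> [0.0159, -0.0049, 0.0003] 0.282
(np.float64(19.158223813130505), np.float64(-29.657058115441373), 38, 122) -> [0.0236, -0.0059, 0.0003] 0.456
(np.float64(12.241345055150065), np.float64(-25.39804480046932), 38, 112) -> [0.0317, -0.0059, 0.0003] 0.631
(np.float64(6.074057197990705), np.float64(-19.519247216143725), 38, 102) -> [0.0401, -0.0042, 0.0003] 0.805
(np.float64(2.217426340448481), np.float64(-11.9162833580184), 38, 95) -> [0.0474, 0.0002, 0.0003] 0.927
(np.float64(-1.3471114790620886e-15), np.float64(-3.0), 38, 90) -> [0.0539, 0.0066, 0.0003] 1.015
(np.float64(-1.3471114790620886e-15), np.float64(5.0), 38, 90) -> [0.0582, 0.0134, 0.0003] 1.015
(np.float64(-1.3471114790620886e-15), np.float64(10.0), 38, 90) -> [0.0608, 0.0177, 0.0003] 1.015
```

View pics/w3.png

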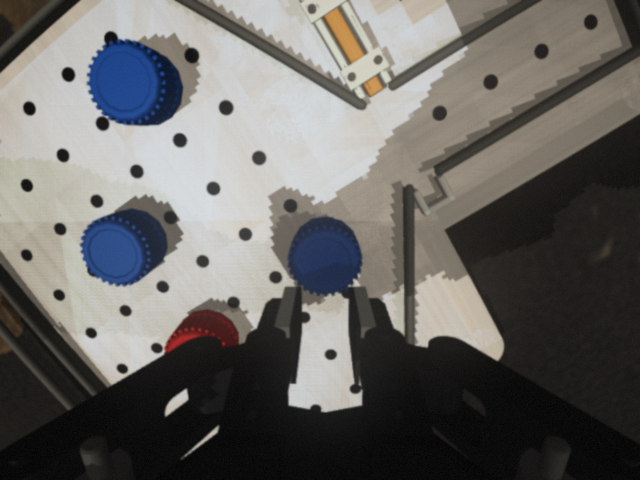

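Run:
```python
from h import *
caps([(22,-25.5,147),(17.5,-22,141),(13,-17.5,133),(9,-12,123),(5.5,-6,113),(2.8,1,104),(1,8.5,96),(0,17,91),(0,25,90),(0,30,90)],38,20)
```

```text
now t 4.35 [ 42.3 -37.1] z 38.3 yaw 148.1 tilt z [-2.e-04 -1.e-04 -1.e+00] j7 0.6 F [0.4 0.4 0.4] grip 0.236
(np.float64(38.773411358908476), np.float64(-36.39278070030055), 38, 147) -> [0.0034, -0.0013, 0.0003] 0.02
(np.float64(33.042919229139414), np.float64(-34.58640782099675), 38, 141) -> [0.0092, -0.0028, 0.0003] 0.125
(np.float64(26.639967201249966), np.float64(-32.12707403238341), 38, 133) -> [0.0159, -0.004, 0.0003] 0.264
(np.float64(19.89278070030054), np.float64(-28.77341135890848), 38, 123) -> [0.0234, -0.0048, 0.0003] 0.439
(np.float64(13.314622569785476), np.float64(-24.410097069048806), 38, 113) -> [0.0313, -0.0045, 0.0003] 0.613
(np.float64(7.638437911993355), np.float64(-18.40591452551993), 38, 104) -> [0.0393, -0.0024, 0.0003] 0.77
(np.float64(3.090569265353071), np.float64(-11.390437907365467), 38, 96) -> [0.0469, 0.0011, 0.0003] 0.91
(np.float64(0.34904812874566954), np.float64(-2.9969539031278245), 38, 91) -> [0.0536, 0.0068, 0.0003] 0.997
(np.float64(-1.2246467991473533e-15), np.float64(5.0), 38, 90) -> [0.0582, 0.0134, 0.0003] 1.015
(np.float64(-1.2246467991473533e-15), np.float64(10.0), 38, 90) -> [0.0608, 0.0177, 0.0003] 1.015
```

Emit:
jog_arm(
  steps=[0.02,0.0035,-0.001,0.0003,0.02,0.02,0.009,-0.0025,0.0003,0.13,0.02,0.016,-0.004,0.0003,0.27,0.02,0.0234,-0.0045,0.0003,0.41,0.02,0.031,-0.004,0.0003,0.55,0.02,0.039,-0.002,0.0003,0.69,0.02,0.0465,0.0015,0.0003,0.82,0.02,0.053,0.007,0.0003,0.95,0.02,0.0575,0.0125,0.0003,1.015,0.02,0.06,0.0165,0.0003,1.015],
)

```text
clock: 5.35
position: [0.5432, 0.0612, 0.038]
ee_rot: [0.693, 0.721, -0.0, 0.0]
ft_force: [0.4, 0.6, -0.1]
grip_width: 0.237
```

Run:
```python
from h import *
snap("w4")
plan([(0,30,38,90),(0,50,38,90),(0,90,38,90)])
```

```text
blue [324. 256.] [288 217  74  79] 4294 [ 1.  29.7]
now t 5.4 [0.6 9.4] z 38.1 yaw 90.1 tilt z [ 1.e-04  3.e-04 -1.e+00] j7 -0.41 F [ 0.5  0.3 -0.1] grip 0.234
(0, 30, 38, 90) -> [0.0206, -0.0006, 0.0001] 0.001
(0, 50, 38, 90) -> [0.0406, -0.0006, 0.0001] 0.001
(0, 90, 38, 90) -> [0.0806, -0.0005, 0.0001] 0.001
```

View pics/w4.png

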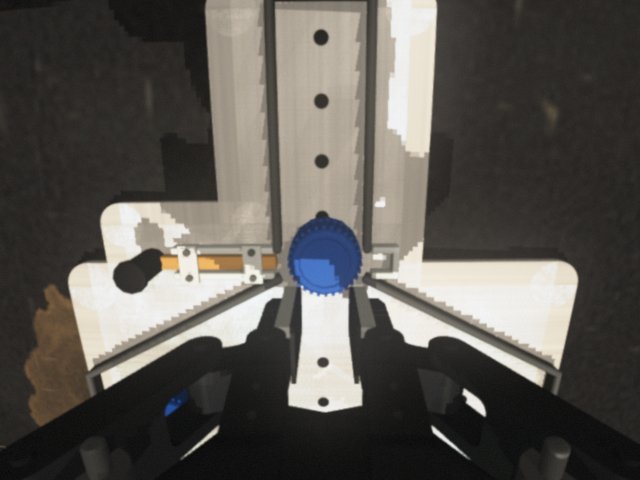

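Emit:
jog_arm(
  steps=[0.02,0.006,-0.0005,0,0,0.02,0.014,-0.0008,0,0,0.02,0.023,-0.0008,0,0,0.02,0.032,-0.0008,0,0,0.02,0.041,-0.0008,0,0,0.02,0.05,-0.0008,0,0,0.02,0.059,-0.0008,0,0,0.02,0.066,-0.0008,0,0,0.02,0.07,-0.0008,0,0,0.02,0.07,-0.0008,0,0],
)

```text
clock: 6.4
position: [0.5396, 0.1312, 0.038]
ee_rot: [0.692, 0.722, 0.0, -0.0]
ft_force: [-0.9, 0.5, 0.7]
grip_width: 0.236
```

Run:
```python
from h import *
snap("w5")
plan([(0,60,38,90),(0,50,150,90),(-100,-72,150,28),(-109,-73,38,28)])
```

```text
blue [324. 254.] [288 215  74  79] 4249 [  0.2 100.8]
now t 6.45 [-0.  78.2] z 38.0 yaw 90.0 tilt z [-0.e+00 -1.e-04 -1.e+00] j7 -0.54 F [-0.1 -0.3 -0.6] grip 0.229
(0, 60, 38, 90) -> [-0.0182, 0.0, -0.0] -0.001
(0, 50, 150, 90) -> [-0.0283, 0.0, -0.112] -0.001
(-100, -72, 150, 28) -> [-0.1503, -0.0999, -0.112] 1.082
(-109, -73, 38, 28) -> [-0.1513, -0.1089, 0.0] 1.082
```

View pics/w5.png

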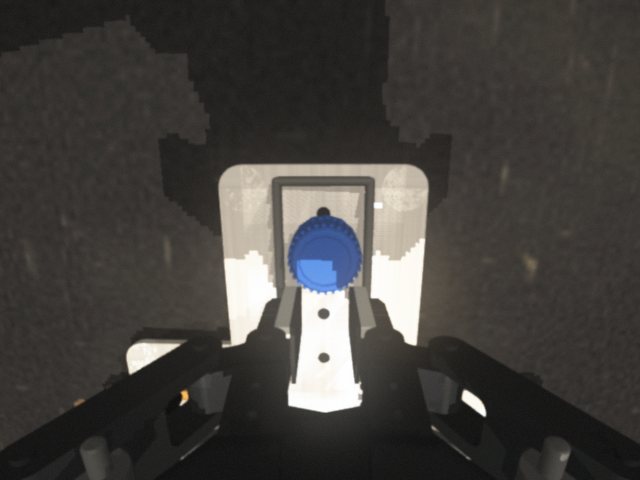

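Emit:
jog_arm(
  steps=[0.02,-0.01,0,0,0,0.02,-0.02,0,-0.02,0,0.02,-0.03,-0.005,-0.05,0.12,0.02,-0.05,-0.025,-0.06,0.26,0.02,-0.075,-0.045,-0.06,0.4,0.02,-0.1,-0.065,-0.06,0.54,0.02,-0.125,-0.085,-0.06,0.68,0.02,-0.142,-0.1,-0.06,0.82,0.02,-0.15,-0.108,-0.06,0.96,0.02,-0.15,-0.108,-0.06,1.08],
)

```text
clock: 7.45
position: [0.4367, -0.0266, 0.098]
ee_rot: [0.966, 0.258, -0.0, 0.001]
ft_force: [0.6, -0.0, 0.8]
grip_width: 0.24
```

Run:
```python
from h import *
snap("w6")
plan([(-107.7,-71.4,38,28)])
caps([(-82.5,-58.2,28)],38,20)
caps([(-72.5,-52.7,28)],38,20)
caps([(-22,-26,28)],38,20)
```

```text
blue [435. 147.] [408 120  54  55] 2180 [-23.6 -99.2]
blue [318. 185.] [292 159  53  54] 2088 [-71.7 -52.4]
blue [ 84. 309.] [  0 253 177 106] 3900 [-209.5   45.4]
red [491.  50.] [457  19  65  62] 2807 [ 33.7 -99.7]
now t 7.5 [-108.9  -73.8] z 98.2 yaw 27.2 tilt z [ 2.e-04 -1.e-03 -1.e+00] j7 -1.15 F [ 0.8  0.4 -1.4] grip 0.234
(-107.7, -71.4, 38, 28) -> [0.0021, -0.0016, 0.0601] -0.014
now t 7.5 [-108.9  -73.8] z 98.2 yaw 27.2 tilt z [ 2.e-04 -1.e-03 -1.e+00] j7 -1.15 F [ 0.8  0.4 -1.4] grip 0.234
(np.float64(-100.15895185717854), np.float64(-67.58943125571781), 38, 28) -> [0.0106, -0.0016, 0.0601] -0.014
now t 7.5 [-108.9  -73.8] z 98.2 yaw 27.2 tilt z [ 2.e-04 -1.e-03 -1.e+00] j7 -1.15 F [ 0.8  0.4 -1.4] grip 0.234
(np.float64(-90.15895185717854), np.float64(-62.08943125571782), 38, 28) -> [0.022, -0.0019, 0.0601] -0.014
now t 7.5 [-108.9  -73.8] z 98.2 yaw 27.2 tilt z [ 2.e-04 -1.e-03 -1.e+00] j7 -1.15 F [ 0.8  0.4 -1.4] grip 0.234
(np.float64(-39.658951857178536), np.float64(-35.38943125571782), 38, 28) -> [0.0791, -0.0026, 0.0601] -0.014
```

Emit:
jog_arm(
  steps=[0.02,0.001,-0.0015,0.02,-0.014,0.02,0.001,-0.0015,0.045,-0.014,0.02,0.002,-0.0015,0.058,-0.014,0.02,0.006,-0.0015,0.06,-0.014,0.02,0.013,-0.0015,0.06,-0.014,0.02,0.021,-0.002,0.06,-0.014,0.02,0.029,-0.002,0.06,-0.014,0.02,0.037,-0.002,0.06,-0.014,0.02,0.044,-0.002,0.06,-0.014,0.02,0.05,-0.002,0.06,-0.014],
)

```text
clock: 8.5
position: [0.4807, 0.0037, 0.0381]
ee_rot: [0.963, 0.27, 0.0, 0.0]
ft_force: [-1.0, -0.9, 0.7]
grip_width: 0.234
```

Run:
```python
from h import *
snap("w7")
caps([(-43,-37,28),(-34,-32.3,28),(-25,-27.5,29),(-18,-23,35),(-13,-18,43),(-9,-12.5,51),(-5.5,-6,60),(-3,1,68),(-1.5,7,76),(-0.5,13,84)],38,20)
```

```text
blue [65. 10.] [20  0 92 32] 1477 [-6.8 94.4]
blue [324. 259.] [288 225  73  71] 3877 [-45.6 -37.1]
blue [476. 286.] [441 252  71  67] 3490 [ -24.5 -100.2]
blue [ 21. 413.] [  0 393  49  38] 857 [-197.5   60.9]
red [552. 165.] [506 128  94  78] 5433 [ 32.9 -97.9]
now t 8.55 [-63.7 -45.7] z 38.2 yaw 28.9 tilt z [ 9.e-04  3.e-04 -1.e+00] j7 -1.28 F [-0.   0.4 -0.2] grip 0.236
(np.float64(-60.658951857178536), np.float64(-46.38943125571782), 38, 28) -> [0.0023, 0.0021, 0.0002] 0.016
(np.float64(-51.658951857178536), np.float64(-41.689431255717814), 38, 28) -> [0.0124, 0.0023, 0.0002] 0.016
(np.float64(-42.492394142787916), np.float64(-37.19619240492674), 38, 29) -> [0.0226, 0.0028, 0.0002] -0.002
(np.float64(-34.383040885779835), np.float64(-34.471528727020925), 38, 35) -> [0.0311, 0.0044, 0.0002] -0.106
(np.float64(-27.62707403238341), np.float64(-31.63996720124997), 38, 43) -> [0.0383, 0.0052, 0.0003] -0.246
(np.float64(-21.58640782099675), np.float64(-28.042919229139418), 38, 51) -> [0.0454, 0.0049, 0.0003] -0.386
(np.float64(-15.500000000000002), np.float64(-23.32050807568877), 38, 60) -> [0.053, 0.0037, 0.0003] -0.543
(np.float64(-10.49213186831824), np.float64(-17.54367709133575), 38, 68) -> [0.0602, 0.0011, 0.0003] -0.682
(np.float64(-6.338437911993354), np.float64(-12.405914525519929), 38, 76) -> [0.0663, -0.0014, 0.0003] -0.822
(np.float64(-2.590569265353069), np.float64(-6.890437907365467), 38, 84) -> [0.0722, -0.0044, 0.0003] -0.962
```

View pics/w7.png

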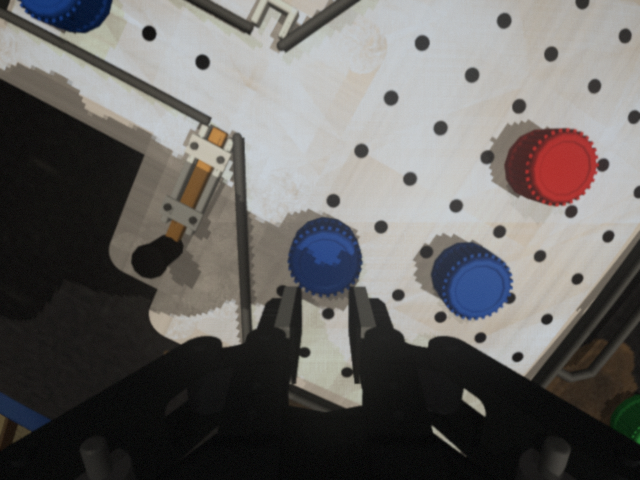

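Emit:
jog_arm(
  steps=[0.02,0.007,0.0003,0.0002,0,0.02,0.015,0.001,0.0002,0,0.02,0.0235,0.002,0.0002,-0.03,0.02,0.0315,0.003,0.0002,-0.11,0.02,0.0385,0.004,0.0002,-0.246,0.02,0.0454,0.0045,0.0002,-0.386,0.02,0.0525,0.0037,0.0002,-0.53,0.02,0.06,0.0015,0.0002,-0.67,0.02,0.066,-0.0012,0.0002,-0.81,0.02,0.072,-0.0044,0.0002,-0.95],
)

```text
clock: 9.55
position: [0.54, 0.0448, 0.0378]
ee_rot: [0.731, 0.683, 0.0, 0.0]
ft_force: [0.0, -0.0, 0.1]
grip_width: 0.237
```

Run:
```python
from h import *
snap("w8")
caps([(-0.2,18,88),(0,26,90),(0,30,90),(0,70,90)],38,20)
```

```text
blue [298.  32.] [256   0  84  74] 5038 [-0.4 98.5]
blue [324. 257.] [288 218  74  78] 4283 [-0.5 13.3]
now t 9.6 [-2.9 -6.5] z 37.9 yaw 84.2 tilt z [ 8.e-04  8.e-04 -1.e+00] j7 -0.49 F [-0.3  1.  -0.4] grip 0.231
(np.float64(-0.8979899340500217), np.float64(-1.987816540381914), 38, 88) -> [0.0047, 0.0016, -0.0001] -0.066
(np.float64(-1.2246467991473533e-15), np.float64(6.0), 38, 90) -> [0.0127, 0.0017, -0.0001] -0.101
(np.float64(-1.2246467991473533e-15), np.float64(10.0), 38, 90) -> [0.0167, 0.0012, -0.0001] -0.101
(np.float64(-1.2246467991473533e-15), np.float64(50.0), 38, 90) -> [0.0565, -0.0028, -0.0001] -0.101
```

View pics/w8.png

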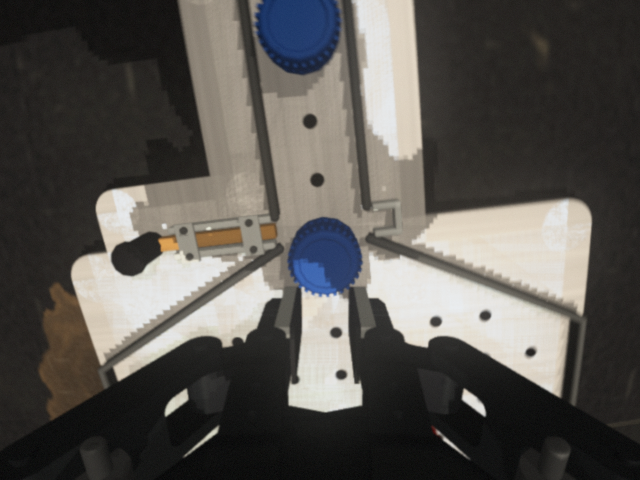

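Emit:
jog_arm(
  steps=[0.02,0.006,0.0013,0,-0.05,0.02,0.013,0.0015,0,-0.1,0.02,0.02,0.0008,0,-0.1,0.02,0.027,0.0001,0,-0.1,0.02,0.034,-0.0006,0,-0.1,0.02,0.041,-0.0013,0,-0.1,0.02,0.048,-0.002,0,-0.1,0.02,0.053,-0.0025,0,-0.1,0.02,0.056,-0.0028,0,-0.1,0.02,0.056,-0.0028,0,-0.1],
)

```text
clock: 10.6
position: [0.5407, 0.101, 0.0378]
ee_rot: [0.698, 0.716, 0.0, -0.0]
ft_force: [0.7, -1.0, -0.7]
grip_width: 0.235
```

Run:
```python
from h import *
snap("w9")
plan([(0,30,38,90),(-33,-145,98,77),(-33,-140,38,77)])
```

```text
blue [324. 218.] [284 143  79 152] 8790 [ 0.4 86. ]
now t 10.65 [-0.3 48.1] z 37.8 yaw 89.0 tilt z [-0.e+00 -1.e-04 -1.e+00] j7 -0.52 F [ 0.3 -0.2 -0. ] grip 0.232
(0, 30, 38, 90) -> [-0.0181, 0.0006, -0.0002] -0.017
(-33, -145, 98, 77) -> [-0.1936, -0.0294, -0.0602] 0.21
(-33, -140, 38, 77) -> [-0.1886, -0.0295, -0.0002] 0.21
```

View pics/w9.png

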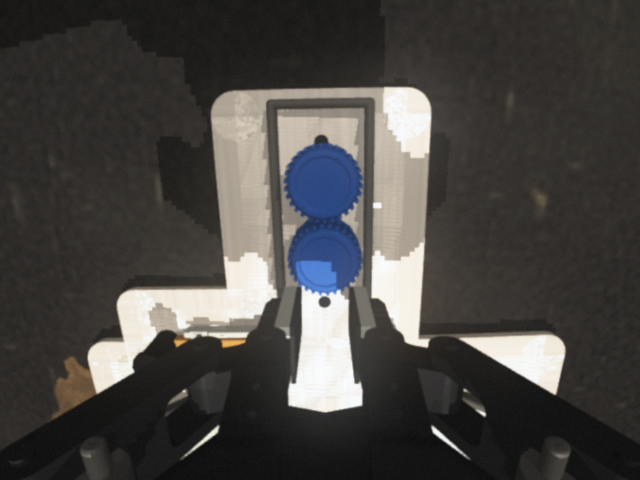

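Emit:
jog_arm(
  steps=[0.02,-0.01,0.0003,0,0,0.02,-0.02,0,-0.02,0,0.02,-0.035,-0.003,-0.05,0.03,0.02,-0.06,-0.007,-0.06,0.08,0.02,-0.09,-0.013,-0.06,0.13,0.02,-0.12,-0.019,-0.06,0.18,0.02,-0.15,-0.025,-0.06,0.21,0.02,-0.172,-0.028,-0.06,0.21,0.02,-0.186,-0.03,-0.06,0.21,0.02,-0.187,-0.03,-0.06,0.21],
)

```text
clock: 11.65
position: [0.515, -0.0897, 0.0977]
ee_rot: [0.77, 0.637, -0.0, 0.0]
ft_force: [0.3, 0.6, -0.3]
grip_width: 0.235
```

Run:
```python
from h import *
snap("w10")
plan([(-33.5,-138,38,77)])
caps([(-24.5,-99,77),(-16.5,-65,77),(-7.5,-25.5,77)],38,20)
```

```text
blue [ 42. 289.] [  0 156  97 247] 4773 [-213.7 -120.6]
blue [322. 182.] [297 156  52  52] 2021 [-24.3 -97.1]
red [424. 160.] [395 133  59  56] 2493 [ 32.6 -98.3]
now t 11.7 [ -33.6 -139.2] z 97.8 yaw 76.9 tilt z [ 0. -0. -1.] j7 -0.28 F [0.8 0.7 0.4] grip 0.238
(-33.5, -138, 38, 77) -> [0.0012, -0.0002, 0.0598] -0.002
now t 11.7 [ -33.6 -139.2] z 97.8 yaw 76.9 tilt z [ 0. -0. -1.] j7 -0.28 F [0.8 0.7 0.4] grip 0.238
(np.float64(-28.9990210868773), np.float64(-118.4874012957047), 38, 77) -> [0.0212, -0.0002, 0.0598] -0.002
(np.float64(-20.9990210868773), np.float64(-84.4874012957047), 38, 77) -> [0.0561, -0.0002, 0.0598] -0.002
(np.float64(-11.999021086877299), np.float64(-44.9874012957047), 38, 77) -> [0.0967, -0.0003, 0.0598] -0.002
```

Emit:
jog_arm(
  steps=[0.02,0,0,0.02,0,0.02,0,0,0.045,0,0.02,0.001,0,0.058,0,0.02,0.006,0,0.0598,0,0.02,0.014,0,0.0598,0,0.02,0.022,0,0.0598,0,0.02,0.03,0,0.0598,0,0.02,0.039,0,0.0598,0,0.02,0.048,0,0.0598,0,0.02,0.056,0,0.0598,0],
)

```text
clock: 12.7
position: [0.526, -0.0312, 0.0382]
ee_rot: [0.769, 0.639, 0.0, 0.0]
ft_force: [-0.3, 0.0, -0.2]
grip_width: 0.234
```

Run:
```python
from h import *
snap("w11")
caps([(-14.5,-56,77),(-12.5,-47,77.5),(-10.5,-38,78),(-8.5,-29,79),(-6.5,-20,80),(-4.7,-11,81.5),(-3,-2,83),(-1.5,7,86),(-0.5,16,89),(0,22,90)],38,20)
```

```text
blue [324. 257.] [288 219  74  77] 4206 [-15.2 -62.7]
blue [  7. 427.] [  0 403  20  42] 406 [-204.5 -119.3]
red [449. 305.] [411 269  78  74] 4190 [ 32.5 -96.7]
now t 12.75 [-20.3 -81.5] z 38.3 yaw 77.1 tilt z [ 7.e-04  7.e-04 -1.e+00] j7 -0.45 F [0.  0.9 1.1] grip 0.235
(np.float64(-18.9990210868773), np.float64(-75.4874012957047), 38, 77) -> [0.0061, -0.0, 0.0003] 0.002
(np.float64(-16.82879227876206), np.float64(-66.52592014239866), 38, 77.5) -> [0.0154, 0.0001, 0.0003] -0.007
(np.float64(-14.658233816355189), np.float64(-57.562952014676114), 38, 78) -> [0.0246, 0.0002, 0.0003] -0.016
(np.float64(-12.316179907530898), np.float64(-48.632543668953275), 38, 79) -> [0.0338, 0.0005, 0.0003] -0.033
(np.float64(-9.972963553338609), np.float64(-39.69615506024416), 38, 80) -> [0.043, 0.0008, 0.0003] -0.051
(np.float64(-7.6561882225922115), np.float64(-30.78031726723834), 38, 81.5) -> [0.0522, 0.001, 0.0003] -0.077
(np.float64(-5.43738686810295), np.float64(-21.85092303282644), 38, 83) -> [0.0614, 0.0012, 0.0003] -0.103
(np.float64(-2.8951294748825047), np.float64(-12.951281005196485), 38, 86) -> [0.0707, 0.0017, 0.0003] -0.155
(np.float64(-0.8490481287456719), np.float64(-3.9969539031278245), 38, 89) -> [0.0799, 0.0017, 0.0003] -0.208
(np.float64(-1.2246467991473533e-15), np.float64(2.0), 38, 90) -> [0.0859, 0.0012, 0.0003] -0.225
```

View pics/w11.png

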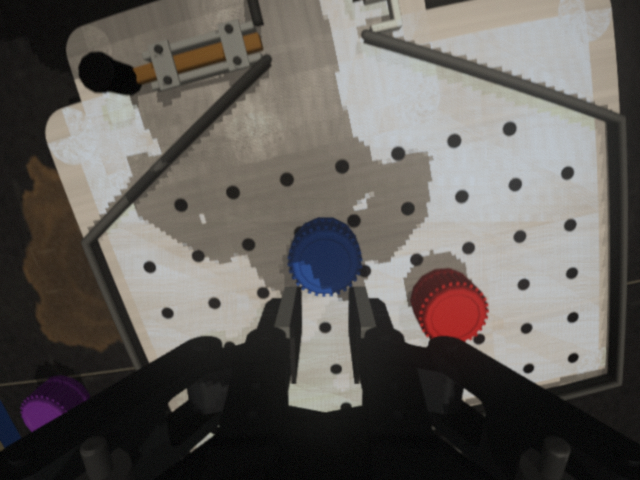

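Emit:
jog_arm(
  steps=[0.02,0.006,0,0,0,0.02,0.0145,0,0,0,0.02,0.024,0.0002,0,-0.015,0.02,0.033,0.0004,0,-0.033,0.02,0.042,0.0007,0,-0.051,0.02,0.051,0.001,0,-0.077,0.02,0.06,0.0012,0,-0.103,0.02,0.068,0.0016,0,-0.15,0.02,0.075,0.0017,0,-0.2,0.02,0.08,0.0015,0,-0.225],
)

```text
clock: 13.75
position: [0.542, 0.047, 0.038]
ee_rot: [0.691, 0.722, 0.0, -0.0]
ft_force: [-0.4, -0.5, 0.5]
grip_width: 0.234
```

Run:
```python
from h import *
snap("w12")
caps([(-0.2,25,90),(0,50.5,90)],38,20)
```

```text
blue [328.  74.] [286   0  86 160] 10296 [ 0.4 85.9]
blue [324. 256.] [288 218  74  78] 4266 [-0.9 15.6]
now t 13.8 [-1.2 -4.7] z 38.0 yaw 90.2 tilt z [ 2.e-04  6.e-04 -1.e+00] j7 -0.4 F [ 0.2  0.1 -0.3] grip 0.237
(np.float64(-0.20000000000000123), np.float64(5.0), 38, 90) -> [0.0097, 0.001, 0.0001] 0.003
(np.float64(-1.2246467991473533e-15), np.float64(30.5), 38, 90) -> [0.0352, 0.0013, 0.0001] 0.003
```

View pics/w12.png

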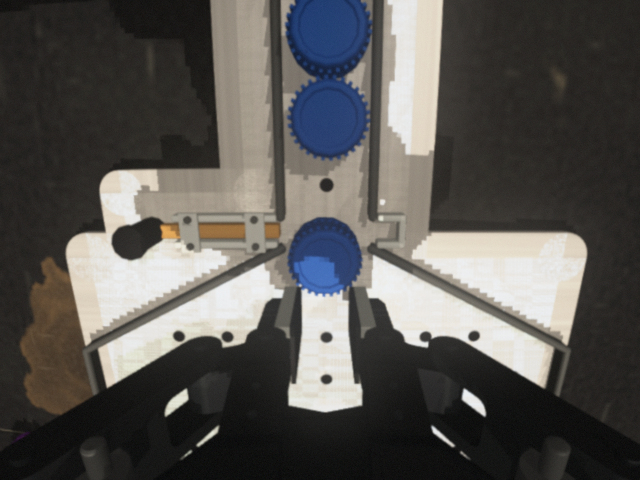

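Emit:
jog_arm(
  steps=[0.02,0.004,0.0008,0,0,0.02,0.009,0.001,0,0,0.02,0.014,0.0012,0,0,0.02,0.019,0.0013,0,0,0.02,0.024,0.0013,0,0,0.02,0.029,0.0013,0,0,0.02,0.033,0.0013,0,0,0.02,0.0355,0.0013,0,0,0.02,0.0355,0.0013,0,0,0.02,0.0355,0.0013,0,0],
)

```text
clock: 14.8
position: [0.5418, 0.0816, 0.038]
ee_rot: [0.693, 0.721, -0.0, 0.0]
ft_force: [-0.1, -0.3, -0.2]
grip_width: 0.236
```

Run:
```python
from h import *
snap("w13")
plan([(0,10,38,90),(0,-20,98,90),(-120,24,98,90)])
```

```text
blue [324. 174.] [283  55  83 239] 13908 [ 0.4 84. ]
now t 14.85 [-0.  29.1] z 38.0 yaw 89.9 tilt z [ 0.e+00 -1.e-04 -1.e+00] j7 -0.47 F [ 0.6 -0.1 -0.2] grip 0.232
(0, 10, 38, 90) -> [-0.0191, 0.0, -0.0] -0.002
(0, -20, 98, 90) -> [-0.0491, 0.0001, -0.06] -0.002
(-120, 24, 98, 90) -> [-0.0053, -0.12, -0.06] -0.002
```

View pics/w13.png

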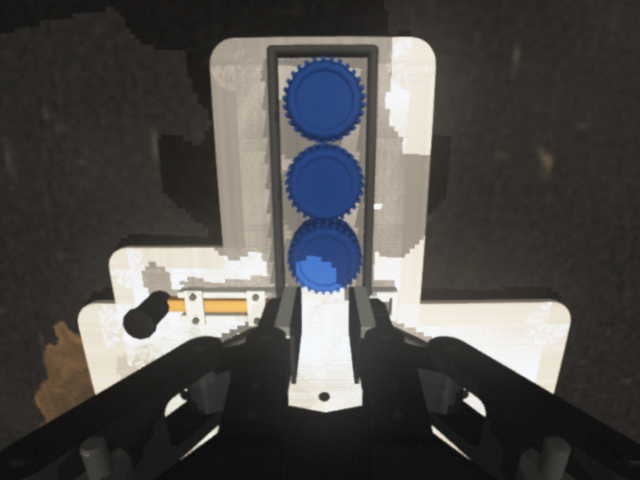

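Emit:
jog_arm(
  steps=[0.02,-0.008,0,0,0,0.02,-0.018,0,-0.01,0,0.02,-0.022,0,-0.04,0.05,0.02,-0.022,-0.01,-0.06,0.19,0,-0.02,-0.035,-0.06,0.33,0,-0.016,-0.06,-0.06,0.47,0,-0.012,-0.085,-0.06,0.61,0,-0.008,-0.103,-0.06,0.75,0,-0.005,-0.113,-0.06,0.89,0,-0.005,-0.114,-0.06,1.03],
)

```text
clock: 15.85
position: [0.4272, 0.0715, 0.0987]
ee_rot: [0.959, 0.283, 0.0, 0.001]
ft_force: [0.4, -0.1, -0.3]
grip_width: -0.003
```

Run:
```python
from h import *
plan([(-114,24,98,0),(-114,24,38,0)])
```

```text
now t 15.85 [-114.9   23.8] z 98.7 yaw 30.5 tilt z [ 6.0e-04 -1.1e-03 -1.0e+00] j7 -1.33 F [ 0.4 -0.1 -0.3] grip -0.003
(-114, 24, 98, 0) -> [0.0009, 0.0003, 0.0007] 0.533
(-114, 24, 38, 0) -> [0.0009, 0.0002, 0.0607] 0.533
```

Emit:
jog_arm(
  steps=[0,0,0,0,0.14,0,0,0,0,0.28,0,0,0,0,0.42,0,0,0,0.01,0.53,0,0,0,0.025,0.53,0,0,0,0.04,0.53,0,0,0,0.053,0.53,0,0,0,0.06,0.53,0,0,0,0.06,0.53,0,0,0,0.06,0.53],
)

```text
clock: 16.85
position: [0.4283, 0.0722, 0.0384]
ee_rot: [1.0, 0.025, 0.0, -0.0]
ft_force: [0.1, 0.3, -0.5]
grip_width: 0.004
```

Run:
```python
from h import *
snap("w14")
plan([(-92,24,38,0),(-52,24,38,0)])
```

```text
blue [168.  28.] [ 44   0 249  65] 13545 [-3.9 81.1]
now t 16.9 [-113.6   24.5] z 38.6 yaw 0.5 tilt z [ 8.e-04  0.e+00 -1.e+00] j7 -1.93 F [ 0.1 -0.3 -0.2] grip -0.002
(-92, 24, 38, 0) -> [0.0216, 0.0007, 0.0006] 0.009
(-52, 24, 38, 0) -> [0.0616, 0.001, 0.0006] 0.009
```

View pics/w14.png

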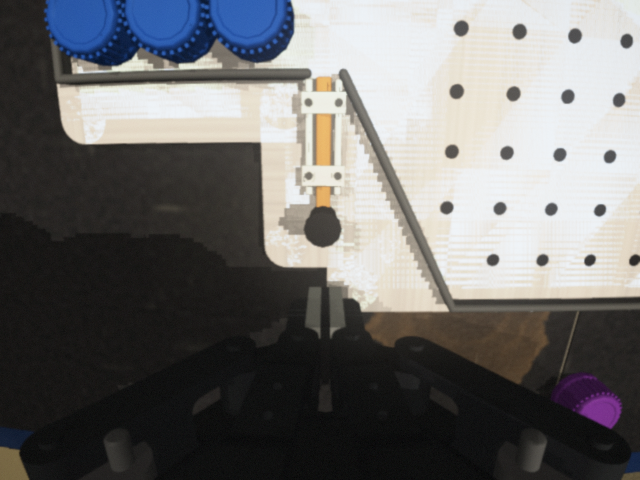

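Emit:
jog_arm(
  steps=[0,0.008,-0.0005,0,0,0,0.015,-0.0005,0,0,0,0.022,-0.0005,0,0,0,0.028,-0.0005,0,0,0,0.034,0,0,0,0,0.04,0,0,0,0,0.046,0,0,0,0,0.052,0.0005,0,0,0,0.056,0.0005,0,0,0,0.058,0.0005,0,0],
)

```text
clock: 17.9
position: [0.4863, 0.0747, 0.0379]
ee_rot: [1.0, 0.025, -0.0, -0.0]
ft_force: [-0.8, 0.6, 0.4]
grip_width: 0.0
```

Run:
```python
from h import *
snap("w15")
plan([(-52,24,38,0)])
```

```text
blue [178. 174.] [ 62 136 233  80] 14898 [ 0.7 81.6]
red [615. 101.] [584  61  56  78] 3507 [ 31.7 -89.9]
now t 17.95 [-55.6  24.5] z 38.0 yaw 0.5 tilt z [ 1.e-04  0.e+00 -1.e+00] j7 -1.95 F [-0.6 -0.7  0.1] grip 0.004
(-52, 24, 38, 0) -> [0.0036, 0.0005, -0.0] 0.009
```

View pics/w15.png

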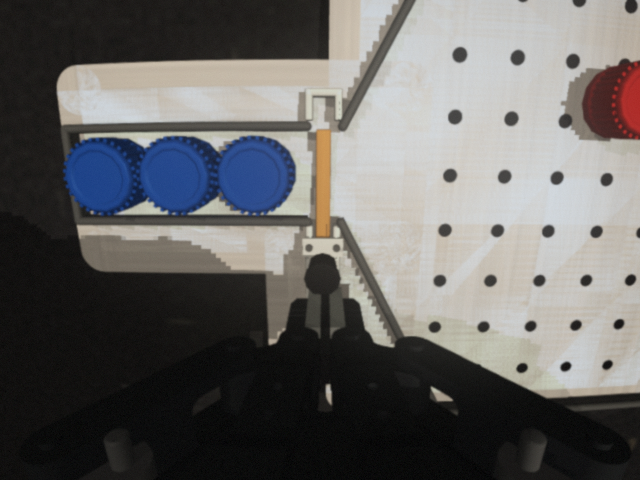

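Emit:
jog_arm(
  steps=[0,0.001,0,0,0,0,0.002,0,0,0,0,0.0025,0,0,0,0,0.003,0,0,0,0,0.0035,0,0,0,0,0.004,0,0,0,0,0.0045,0,0,0,0,0.005,0,0,0,0,0.005,0,0,0,0,0.005,0,0,0],
)

```text
clock: 18.95
position: [0.4898, 0.0748, 0.0377]
ee_rot: [1.0, 0.025, -0.001, 0.0]
ft_force: [-7.7, 0.3, 5.3]
grip_width: 0.003
```

Run:
```python
from h import *
snap("w16")
plan([(-52,24,38,0)])
```

```text
blue [178. 183.] [ 63 146 232  79] 14831 [ 0.7 81.5]
red [616. 110.] [583  71  57  78] 3423 [ 31.8 -90.4]
now t 19.0 [-52.2  24.5] z 37.8 yaw 0.5 tilt z [-2.4e-03 -7.0e-04 -1.0e+00] j7 -1.95 F [-7.8  0.5  5.2] grip -0.001
(-52, 24, 38, 0) -> [0.0002, 0.0005, -0.0002] 0.009
```

View pics/w16.png

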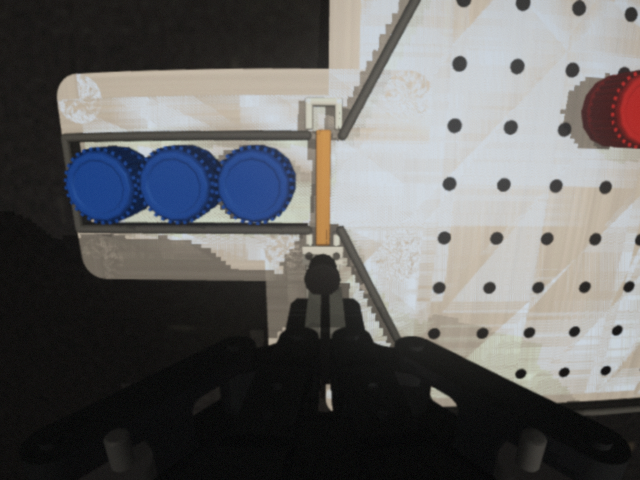

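Emit:
jog_arm(
  steps=[0,0,0,0,0,0,-0.004,0,0,0,0,-0.012,0,0,0,0,-0.024,0,0,0,0,-0.036,0,-0.01,0,0,-0.045,0,-0.03,0,0,-0.05,0,-0.06,0,0,-0.05,0,-0.085,0,0,-0.05,0,-0.1,0,0,-0.05,0,-0.1,0],
)

```text
clock: 20.0
position: [0.4417, 0.0724, 0.1399]
ee_rot: [1.0, 0.025, 0.002, 0.0]
ft_force: [0.8, 0.3, -0.6]
grip_width: 0.002
```

Run:
```python
from h import *
snap("w17")
plan([(-52,24,38,0)])
```

```text
blue [233.  89.] [163  63 142  52] 5697 [ 0.4 81.7]
blue [ 84. 363.] [  0 349 174  28] 2380 [-204.2  218. ]
blue [578. 384.] [504 375 136  19] 2048 [-222.1 -190.5]
red [522.  40.] [499  15  46  51] 1768 [  33.5 -100.7]
now t 20.05 [-101.    23.9] z 138.5 yaw 0.5 tilt z [ 2.1e-03 -7.0e-04 -1.0e+00] j7 -1.83 F [-0.2  0.4  0.7] grip -0.004
(-52, 24, 38, 0) -> [0.0488, 0.0003, 0.1006] 0.009
```

View pics/w17.png

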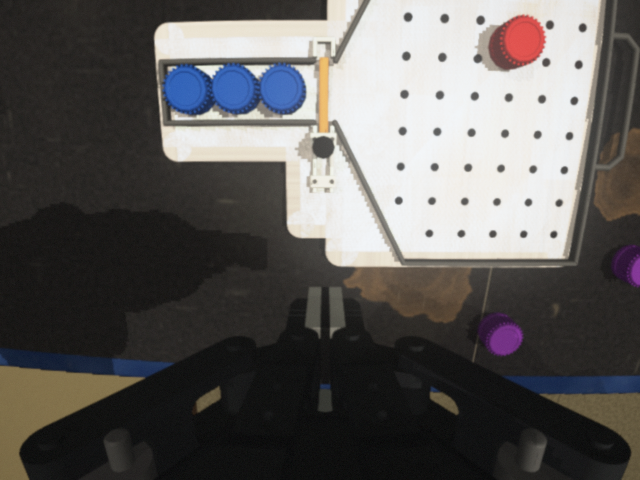

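Run:
```python
from h import *
import pickle
p=cv2.imread("pics/w17.png"); cv2.imwrite("pics/w17z.png",cv2.resize(p[25:205,150:350],None,fx=3.3,fy=3.3,interpolation=cv2.INTER_CUBIC))
c=pickle.load(open("pics/w17.pkl","rb"))
hsv=cv2.cvtColor(p,cv2.COLOR_BGR2HSV);V=hsv[:,:,2]
m=np.zeros(V.shape,bool); m[130:165,305:340]=V[130:165,305:340]<75
for ce,s in blobs(p,m,50): print("knob",ce,s,[w2t(onz(c,*ce,z)[:2]).round(1) for z in (.026,.032)])
for nm,u,v,z in (("tip",323,57,.016),("laneL",290,123,.0165),("laneR",290,62,.0165)): print(nm,w2t(onz(c,u,v,z)[:2]).round(1))
```

```text
tip [20.1 24.8]
laneL [-20.5  46. ]
laneR [16.9 45.6]
```

View pics/w17z.png

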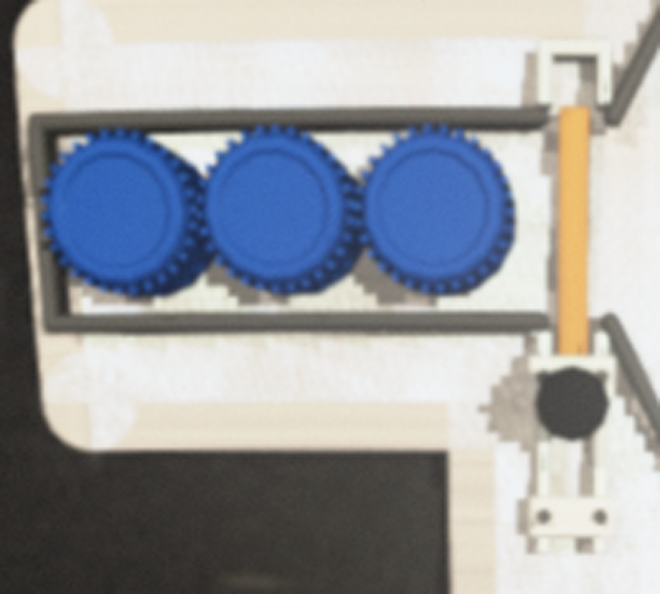

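Run:
```python
from h import *
import pickle
c=pickle.load(open("pics/w17.pkl","rb"))
f=lambda x,y:(x/3.3+150-.35,y/3.3+25-.35)
print("knob",w2t(onz(c,*f(572,402),.032)[:2]).round(1))
print("red",0)
for nm,x,y,z in (("tip",572,108,.0165),("laneLin",500,314,.0165),("laneRin",500,127,.0165),("recv in end",572,58,.0165),("clampnear",572,360,.018)): print(nm,w2t(onz(c,*f(x,y),z)[:2]).round(1))
c4=pickle.load(open("pics/w4.pkl","rb"))
print("w4 knob", w2t(onz(c4,131,272,.032)[:2]).round(1))
c14=pickle.load(open("pics/w14.pkl","rb"))
print("w14 knob", w2t(onz(c14,322.5,227,.032)[:2]).round(1))
```

```text
knob [-35.   24.4]
red 0
tip [19.7 24.8]
laneLin [-18.4  38.7]
laneRin [16.2 38.5]
recv in end [28.7 24.8]
clampnear [-27.2  24.5]
w4 knob [-74.5  27.7]
w14 knob [-75.3  24.3]
```

Run:
```python
from h import *
p,d=manip.camera("side"); cv2.imwrite("pics/s18.png",p[:,:,::-1])
```

```text
(no output)
```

View pics/s18.png

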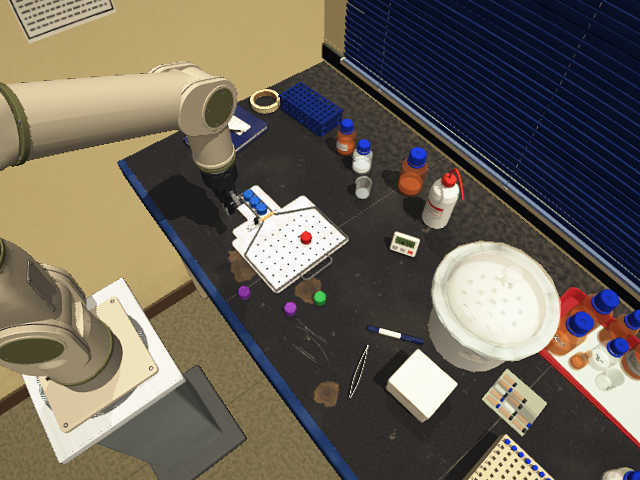

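The side view shows three blue caps in the lane at about (257,208). The red cap is still at (306,238), and the other things on the bench are where they were.

```bash
python3 -c "
from workcell import manip
print(manip.hand_in())"
```

```text
the job is handed in; nothing more can be done
None
```

The three blue caps stand in single file in the lane, the gate is shut behind them, and I handed the job in at about 20 s on the clock.

- **Pushing:** I pushed each cap with the two fingertips set 20 mm apart as a notch, about 13 mm above the tray floor. No cap was gripped or lifted, and none looked tipped in the pictures.
- **Caps:** In the last picture the row of three centres on x 0.4, y 82 mm, which puts the rearmost cap at about y 49 to 50 mm. It needs to be beyond 43 mm to be clear of the gate.
- **Gate:** It stood about 7 mm towards shut at the start, still wide enough for a cap, so I left it until the end. I then pushed the knob to its stop, where the force rose to about 8 N against the 1.5 N that moves it. The knob measures x −35.0 mm, which is the fully shut position.
- **Other things:** The red cap is still at its place in the pen (measured x 33.5, y −100.7 mm, against about x 33, y −99 at the start). The look-alike caps, marker, forceps, timer and beaker look unmoved in the last side view.
- **Disagreement:** The fixed cameras placed things 3 to 4 mm lower in x than the wrist camera. I used the wrist camera, because its close views agreed with its far view and with where the fingers were. The lane walls in the last picture suggest it is still about 1 mm off in x.

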